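# Turn the condiment carousel until the tin is at the front

### The job

Push the upright pegs on the rim of the round carousel with the fingertips to spin it until the tin stands at the front, directly in line with the fixed tongue that sticks out from the carousel's foot, and leave it at rest there. Only push: do not take a peg between the fingers, do not touch or lift the tin, pots or tub that ride on the carousel, and do not disturb the other things on the worktop.

Things in the scene. Friction and masses are not known exactly. Their poses are not given: they have to be found in the camera images.
- carousel_base: fixed foot of a round condiment carousel (lazy Susan) on the worktop: dark steel disc 224 mm across with a flat tongue 30 mm wide and 10 mm high, ending in a round button, that sticks out from under the deck and points to the carousel's front. Origin on the turning axis at worktop height; its own -x axis points to the front (along the tongue), z up
- pointer (a point): top of the round button (44 mm across, 14 mm high) at the end of the tongue, 205 mm from the turning axis
- front_place (a point): the place where the tin must come to stand, at deck height (36 mm above the worktop): on the line from the turning axis to the pointer, 85 mm from the axis. It belongs to the fixed foot and does not turn
- turntable: the turning deck, a plain aluminium disc 290 mm across whose top is 36 mm above the worktop, free to turn either way without stops in the needed range; a light bearing friction (0.18 N m, about 1.2 N at a peg) stops it at once when it is no longer pushed. Origin on the axis at the deck's top, z up. Four things stand in low ring seats (4 mm high) 85 mm from the axis, 90 degrees apart
- peg0 (a point): one of six equal round steel pegs that stand upright on the deck's rim, 60 degrees apart, 150 mm from the axis, to be pushed round; 12 mm thick with a 15 mm ball top 56 mm above the deck (92 mm above the worktop). This point is on the peg's centre line, 30 mm above the deck
- peg1 (a point): one of six equal round steel pegs that stand upright on the deck's rim, 60 degrees apart, 150 mm from the axis, to be pushed round; 12 mm thick with a 15 mm ball top 56 mm above the deck (92 mm above the worktop). This point is on the peg's centre line, 30 mm above the deck
- peg2 (a point): one of six equal round steel pegs that stand upright on the deck's rim, 60 degrees apart, 150 mm from the axis, to be pushed round; 12 mm thick with a 15 mm ball top 56 mm above the deck (92 mm above the worktop). This point is on the peg's centre line, 30 mm above the deck
- peg3 (a point): one of six equal round steel pegs that stand upright on the deck's rim, 60 degrees apart, 150 mm from the axis, to be pushed round; 12 mm thick with a 15 mm ball top 56 mm above the deck (92 mm above the worktop). This point is on the peg's centre line, 30 mm above the deck
- peg4 (a point): one of six equal round steel pegs that stand upright on the deck's rim, 60 degrees apart, 150 mm from the axis, to be pushed round; 12 mm thick with a 15 mm ball top 56 mm above the deck (92 mm above the worktop). This point is on the peg's centre line, 30 mm above the deck
- peg5 (a point): one of six equal round steel pegs that stand upright on the deck's rim, 60 degrees apart, 150 mm from the axis, to be pushed round; 12 mm thick with a 15 mm ball top 56 mm above the deck (92 mm above the worktop). This point is on the peg's centre line, 30 mm above the deck
- tin: the closed food tin with a paper label, a cylinder 57 mm across and 72 mm high, the tallest thing on the carousel, loose in one of the seats. Origin at the centre of its underside, z up
- pot_a: open steel ramekin, 67 mm across, 52 mm high, loose on the carousel; origin at the centre of its underside. Not to be touched
- pot_b: a second, like steel ramekin on the carousel
- dip_tub: lidded dip tub, 66 x 73 x 37 mm, loose on the carousel; origin near the centre of its underside. Not to be touched
- salt_dredger: aluminium salt dredger, 68 mm across, 115 mm high, on the worktop; bystander, origin under its centre
Things that resemble listed ones, but are neither listed nor needed, are in the scene too. Leave any purple or yellow look-alike of the tin alone.

How it is judged:
At the end, for the whole second after the job is handed in: the tin stands upright in its seat within 16 mm (about 11 degrees of turn) of the front place, the carousel is at rest, the other three things still stand upright on it, and the salt dredger is within 20 mm of where it was (horizontal distance between tin and front_place below 0.016 m and angular speed of turntable below 0.05 rad/s and linear speed of tin below 0.01 m/s and angle between each of tin, pot_a, pot_b, dip_tub's own z axis and vertical below 0.1 rad and z of tin in the frame of turntable between -0.005 and 0.006 m and z of pot_a in the frame of turntable between -0.005 and 0.006 m and z of pot_b in the frame of turntable between -0.005 and 0.006 m and z of dip_tub in the frame of turntable between -0.005 and 0.006 m and distance of salt_dredger from where it was at the start of the episode below 0.02 m); the robot touches nothing.
It fails at once if a thing riding on the carousel is lifted (12 mm) or tipped (z of any of tin, pot_a, pot_b, dip_tub in the frame of turntable above 0.012 m or angle between any of tin, pot_a, pot_b, dip_tub's own z axis and vertical above 0.35 rad).
It fails at once if the robot presses on a thing riding on the carousel (over 1 N) (contact force between any of the fingers, the arm and tin above 1 N or contact force between any of the fingers, the arm and pot_a above 1 N or contact force between any of the fingers, the arm and pot_b above 1 N or contact force between any of the fingers, the arm and dip_tub above 1 N).
It fails at once if a peg is taken between the fingers ((horizontal distance between the grasp point and peg0 below 0.009 m and height (world z) of the grasp point below 0.105 m) or (horizontal distance between the grasp point and peg1 below 0.009 m and height (world z) of the grasp point below 0.105 m) or (horizontal distance between the grasp point and peg2 below 0.009 m and height (world z) of the grasp point below 0.105 m) or (horizontal distance between the grasp point and peg3 below 0.009 m and height (world z) of the grasp point below 0.105 m) or (horizontal distance between the grasp point and peg4 below 0.009 m and height (world z) of the grasp point below 0.105 m) or (horizontal distance between the grasp point and peg5 below 0.009 m and height (world z) of the grasp point below 0.105 m)).
It fails at once if the salt dredger is disturbed (moved over 20 mm) (distance of salt_dredger from where it was at the start of the episode above 0.02 m).
It also fails if it takes over 58 s, if anything falls off the work surface, if the arm or the gripper's body presses on something with over 40 N, if the wrist force passes 120 N, or if a joint passes its speed limit or range.

### The arm

A 7-joint arm with a two-finger parallel gripper is mounted at the origin on a cart in front of the work surface, level with it; the furniture and walls round the work are solid. World frame = base frame: x ahead of the robot, y to its left, z up, the work surface at z = 0. Lengths are in m, angles in rad, forces in N, time in s.
With the tool pointing down it reaches from about 0.425 to 0.875 m from the base axis. Payload 4.7 kg.
Tool frame: the origin (TCP) lies midway between the tips of the shut fingers; the grasp point (between the pads) lies 19 mm behind it; z points along the fingers, y is the line along which they close (so a half turn about z gives the same grasp; the last joint's range is limited). The gripper opens to 87 mm and grips with 3 to 60 N. Pads are 19 mm wide; open, the fingers measure 117 mm over their backs; the gripper's body (75 mm by 190 mm) begins 51 mm behind the grasp point.
Start: joints at [-1.322, 0.321, -0.07, 1.45, 0.023, 1.371, -0.057], TCP at [0.151, 0.632, 0.223] pointing down, gripper open.
Joint ranges: [-2.86, 2.86], [-0.3, 2.09], [-1.38, 1.24], [0.06, 2.45], [-1.56, 4.7], [0.09, 2.05], [-2.69, 2.69]. Speed limits (rad/s): [2.57, 2.57, 3.14, 3.14, 3.14, 3.14, 3.14].

### API

Orientations are given as a rotation vector (axis times angle).
In Python, from bench import ctrl, get_image, calibration gives the robot as it stands.
- The arm moves only by the tool apply_moves, never from a script. Its arguments are lists of equal length, an entry for each row: "dp": the shift along the tool's x, y, z in m, a list of three; "twist": the turn, a rotation vector about the tool's x, y, z in rad, a list of three; "fingers": the closure, from 0 (fully open) to 1 (shut). In form: {"dp": [[dx, dy, dz], ...], "twist": [[ax, ay, az], ...], "fingers": [fingers, ...]}. A call has 1 to 10 rows; each row shifts and turns the commanded pose from where the row before left it, along the tool's axes as they then stand; what a row does not reach is not made up. A row lasts 1/10 s, in which the tool goes at most 50 mm and 8.59 degrees, less where a joint would pass 70% of its speed; a pose out of reach is approached as far as the arm can. A call is refused whole if a number of a shift passes 0.05 or a number of a turn 0.15, either way. A call with a gripper value outside its range is refused whole. The fingers move at their own pace and stop on an object; "newtons" is the grip in N (left out, the last holds). Time passes only in rows, so rows that do not move let the fingers close. It gives the time, the measured TCP pose, the force, the opening and the grip force at its end, in the units of the state.
- ctrl.get_state(): the state, without advancing time (a new reading comes with each control period).
- get_image(name): name is "scene" or "top"; returns the picture (480x640x3 uint8, red, green, blue); there is no depth.
- calibration(name): a dict with "fx", "fy", "cx", "cy" (pixels), "eye" and "attitude" of the camera in the world. Camera axes: x right, y up, looking along -z (the intrinsics and any distortion apply to the point x, -y, -z); pixel columns grow to the right and rows downward; lengths in m; the calibration is good to about 2 mm. A picture is of the moment at which its call begins. calibration takes no time and is no camera call.
- ctrl.close_job(): hands the job in; it is judged then, once.
The state is a dict: "time": time; "joint_positions": joint angles; "qd": joint speeds; "joint_torque": joint torques, N m; "position": TCP position; "tool_rot": TCP orientation; "ft_force": force on the tool from outside, world axes, zero at the start; "torque": the same for the moment, N m; "grip_width": opening from 0.0 (shut) to 1.0 (fully open); "grip_force": force on a finger pad.
Only numpy, scipy, OpenCV 4.12 (cv2) and the standard library are available. Lean on these libraries where they do the work, as an engineer would, in place of code of your own. Each camera call takes 0.05 s, during which the arm holds its last target. There are 200 camera calls.

## Working session

There is one attempt and no reset: what is moved stays moved. The work goes in short steps, Python scripts to look and compute and a tool call to move; the robot and the scene stay as the last step left them, time stands still between calls to the robot, and variables do not carry over. Pictures are saved under pics/ and viewed, at most 10 in all, crops included, and the job is handed in when it is done.

Besides the shell and the picture viewer there is one more tool, called after "Request:" as a command line: name --argument value ..., lists and objects as JSON in quotes. apply_moves: Moves the arm, as the interface text tells. Its arguments: {"type":"object","properties":{"dp":{"type":"array"},"twist":{"type":"array"},"fingers":{"type":"array"},"newtons":{"type":"number"}},"required":["dp","twist","fingers"]}

```bash
mkdir -p pics
python3 - <<'E'
from bench import ctrl,get_image,calibration
import cv2
for n in("scene","top"):
    cv2.imwrite(f"pics/{n}0.png",get_image(n)[:,:,::-1]); print(n,calibration(n))
s=ctrl.get_state();print({k:s[k] for k in("time","position","tool_rot","grip_width","ft_force")})
E
```

```text
scene {'fx': 443.2232426403798, 'fy': 443.2232426403798, 'cx': 316.0751654448298, 'cy': 241.05903780122966, 'eye': array([ 0.18666529, -0.57305575,  0.61109069]), 'attitude': array([ 0.87055635, -0.27884998, -0.59790391])}
top {'fx': 454.7195819734708, 'fy': 454.7195819734708, 'cx': 305.27292379867106, 'cy': 237.9713505075447, 'eye': array([ 0.43716687, -0.02957246,  1.03819697]), 'attitude': array([ 0.12818982, -0.10329564, -1.57769249])}
{'time': 0.1, 'position': array([0.15115764, 0.63165506, 0.22158257]), 'tool_rot': array([-3.67956233e-01, -3.11986027e+00,  2.70832463e-03]), 'grip_width': 1.0011801310983475, 'ft_force': array([0.07471969, 0.62983346, 0.32815393])}
```

View pics/top0.png

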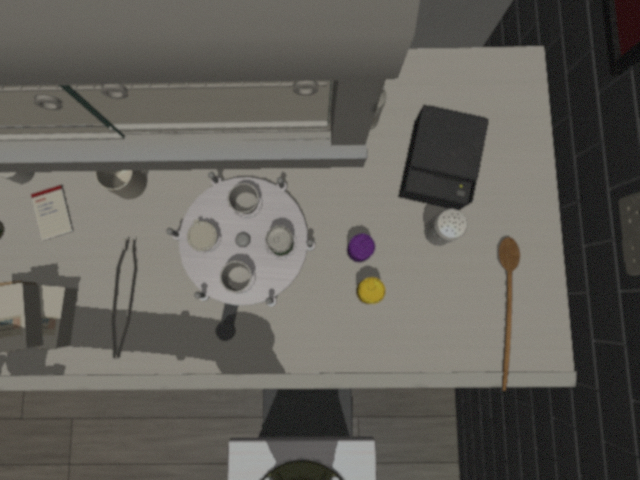

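View pics/scene0.png

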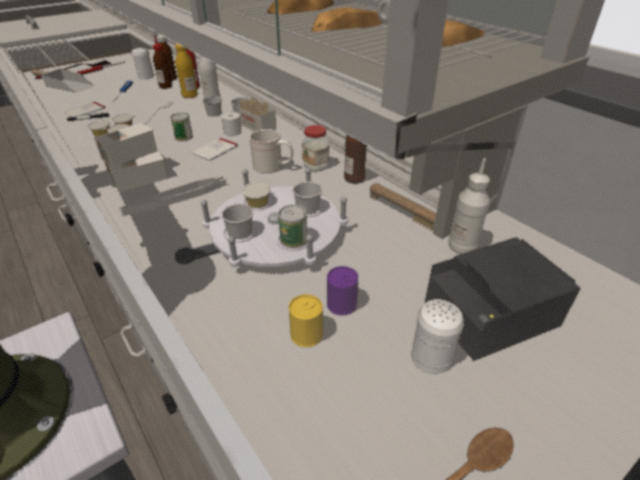

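The top view shows the carousel centred near (243,240), with the button at (226,328). The tin is at (280,238), as the green label in the scene view confirms. The pegs are around the rim, the purple and yellow decoys at (361,247) and (371,290), and the dredger at (450,224).

```bash
cat > h.py <<'E'
import numpy as np,cv2
from scipy.spatial.transform import Rotation as R
from bench import ctrl,get_image,calibration
def ray(n,u,v,z):
    c=calibration(n);d=R.from_rotvec(c["attitude"]).apply([(u-c["cx"])/c["fx"],-(v-c["cy"])/c["fy"],-1])
    e=np.array(c["eye"]);return (e+d*(z-e[2])/d[2])[:2]
def proj(n,p):
    c=calibration(n);q=R.from_rotvec(c["attitude"]).inv().apply(np.array(p)-c["eye"])
    return c["cx"]-c["fx"]*q[0]/q[2],c["cy"]+c["fy"]*q[1]/q[2]
E
python3 - <<'E'
from h import *
im=cv2.imread("pics/top0.png");
P=np.array([ray("top",u,v,.085) for u,v in [(214,177),(282,179),(311,240),(275,298),(202,294),(177,234)]])
c=P.mean(0);print("c",c)
for p in P:
    d=p-c;print(p.round(3),np.hypot(*d).round(3),np.degrees(np.arctan2(d[1],d[0])).round(1))
for nm,(u,v,z) in dict(button=(226,328,.014),tin=(280,238,.108),dred=(450,224,.115),yel=(371,290,.07),pur=(361,247,.07),potb=(241,275,.08)).items():
    p=ray("top",u,v,z);d=p-c;print(nm,p.round(3),np.hypot(*d).round(3),np.degrees(np.arctan2(d[1],d[0])).round(1))
crop=im[160:350,160:400];cv2.imwrite("pics/crop0.png",cv2.convertScaleAbs(cv2.resize(crop,(720,570),interpolation=cv2.INTER_CUBIC),alpha=1.3))
print("hinge shelf corner:",ray("top",365,160,.4))
E
```

```text
c [0.5837716  0.11631221]
[0.715 0.182] 0.146 26.6
[0.708 0.034] 0.149 -33.5
[ 0.574 -0.027] 0.144 -93.9
[0.453 0.049] 0.147 -152.8
[0.463 0.202] 0.148 144.8
[0.59  0.258] 0.142 87.4
button [0.389 0.164] 0.2 166.3
tin [0.576 0.037] 0.08 -95.8
dred [ 0.6   -0.313] 0.429 -87.9
yel [ 0.468 -0.153] 0.293 -113.3
pur [ 0.56  -0.134] 0.252 -95.4
potb [0.502 0.121] 0.082 176.5
hinge shelf corner: [ 0.64537184 -0.10765771]
```

View pics/crop0.png

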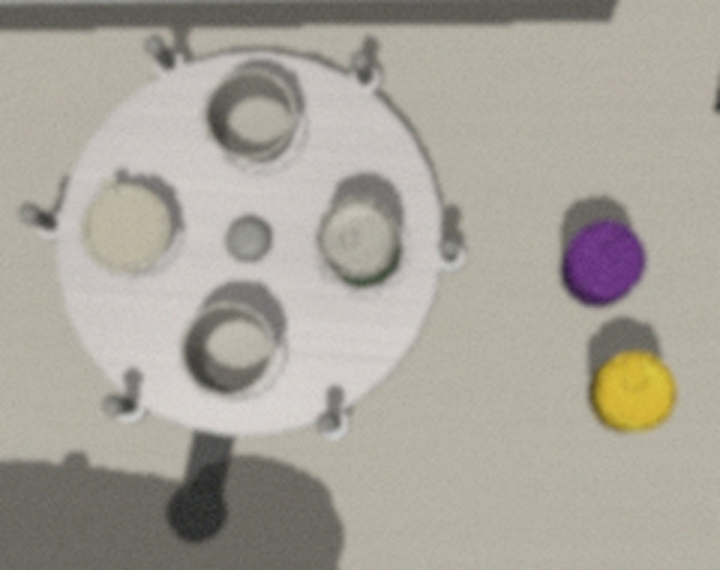

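The crop refines the ball tops and the button. I'll recompute the geometry and check the shelf height.

Run:
```python
from h import *
f=lambda u,v:(u/3+160,v/3+160)
P=np.array([ray("top",*f(*q),.085) for q in [(155,45),(362,62),(452,248),(330,425),(118,405),(30,213)]])
c=P.mean(0);print("c",c)
for p in P:
    d=p-c;print(p.round(3),np.hypot(*d).round(3),np.degrees(np.arctan2(d[1],d[0])).round(1))
hub=ray("top",*f(249,238),.05);print("hub",hub)
for nm,(u,v,z) in dict(button=(197,510,.014),tin=(360,240,.108),potA=(255,115,.088),potB=(233,348,.088),tub=(128,226,.073)).items():
    p=ray("top",*f(u,v),z);d=p-c;print(nm,p.round(3),np.hypot(*d).round(3),np.degrees(np.arctan2(d[1],d[0])).round(1))
for z in(.2,.3,.4,.5,.6):
    p=ray("top",366,160,z);print("shelf",z,p,np.round(proj("scene",[*p,z])))
```

```text
c [0.58249732 0.12297908]
[0.719 0.187] 0.151 25.1
[0.704 0.037] 0.149 -35.2
[ 0.568 -0.026] 0.15 -95.4
[0.446 0.059] 0.151 -155.1
[0.461 0.207] 0.148 145.3
[0.597 0.274] 0.151 84.5
hub [0.58228417 0.1225664 ]
button [0.385 0.164] 0.202 168.2
tin [0.572 0.037] 0.087 -97.3
potA [0.666 0.113] 0.084 -6.6
potB [0.499 0.127] 0.083 177.2
tub [0.589 0.206] 0.084 85.8
shelf 0.2 [ 0.71059259 -0.13403204] [409. 188.]
shelf 0.3 [ 0.67797189 -0.12156963] [397. 137.]
shelf 0.4 [ 0.64535119 -0.10910721] [381.  76.]
shelf 0.5 [ 0.61273049 -0.0966448 ] [362.  -1.]
shelf 0.6 [ 0.58010979 -0.08418238] [338. -99.]
```

Request:
apply_moves --dp '[[-0.0328, -0.021, 0], [-0.0328, -0.021, 0], [-0.0328, -0.021, 0], [-0.0328, -0.021, 0], [-0.0328, -0.021, 0], [-0.0328, -0.021, 0], [-0.0328, -0.021, 0], [-0.0328, -0.021, 0], [-0.0328, -0.021, 0], [-0.0328, -0.021, 0]]' --twist '[[0, 0, 0], [0, 0, 0], [0, 0, 0], [0, 0, 0], [0, 0, 0], [0, 0, 0], [0, 0, 0], [0, 0, 0], [0, 0, 0], [0, 0, 0]]' --fingers '[1, 1, 1, 1, 1, 1, 1, 1, 1, 1]'

```text
time: 1.1
position: [0.4221, 0.3502, 0.2222]
tool_rot: [-0.368, -3.12, 0.0]
ft_force: [-0.2, 0.8, 0.2]
grip_width: 0.17
grip_force: 0.0
```

Request:
apply_moves --dp '[[-0.0109, -0.0296, 0], [-0.0109, -0.0296, 0], [-0.0109, -0.0296, 0], [-0.0109, -0.0296, 0], [-0.0109, -0.0296, 0], [-0.0109, -0.0296, 0], [-0.0109, -0.0296, 0], [-0.0109, -0.0296, 0], [-0.0109, -0.0296, 0], [-0.0109, -0.0296, 0]]' --twist '[[0, 0, 0], [0, 0, 0], [0, 0, 0], [0, 0, 0], [0, 0, 0], [0, 0, 0], [0, 0, 0], [0, 0, 0], [0, 0, 0], [0, 0, 0]]' --fingers '[1, 1, 1, 1, 1, 1, 1, 1, 1, 1]'

```text
time: 2.1
position: [0.4582, 0.0371, 0.2223]
tool_rot: [-0.368, -3.12, -0.0]
ft_force: [0.6, -1.0, 0.4]
grip_width: 0.007
grip_force: 0.0
```

Request:
apply_moves --dp '[[0, 0, 0], [0, 0, 0], [0, 0, 0], [0, 0, 0], [0, 0, 0], [0, 0, 0], [0, 0, 0], [0, 0, 0]]' --twist '[[0, 0, 0.104], [0, 0, 0.104], [0, 0, 0.104], [0, 0, 0.104], [0, 0, 0.104], [0, 0, 0.104], [0, 0, 0.104], [0, 0, 0]]' --fingers '[1, 1, 1, 1, 1, 1, 1, 1]'

```text
time: 2.9
position: [0.4583, 0.0383, 0.2222]
tool_rot: [-1.455, -2.784, 0.0]
ft_force: [-0.8, 0.2, -0.2]
grip_width: 0.007
grip_force: 0.0
```

Run:
```python
from h import *
s=ctrl.get_state();print(s["position"],R.from_rotvec(s["tool_rot"]).as_matrix().round(3),s["joint_positions"],s["grip_width"])
cv2.imwrite("pics/scene1.png",get_image("scene")[:,:,::-1])
```

```text
[0.45826038 0.03834414 0.2222369 ] [[-0.571  0.821 -0.001]
 [ 0.821  0.571 -0.   ]
 [ 0.    -0.    -1.   ]] [-0.58687046 -0.10784723  0.41813014  1.91211532  0.04498939  1.32889007
  0.42598297] 0.006615161012032283
```

View pics/scene1.png

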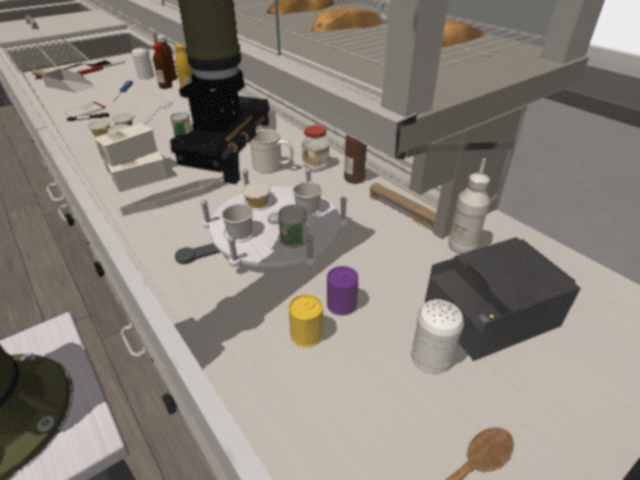

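The fingertips, at about (232,180), hang over the near side, and nothing has been disturbed. I'll check the projection of the fingertips against the calibration before lowering.

Run:
```python
from h import *
print(proj("scene",[.458,.038,.222]),proj("scene",[.446,.059,.085]),proj("scene",[.568,-.026,.085]))
```

```text
(np.float64(232.18016269835644), np.float64(182.07857195223528)) (np.float64(230.42624263705545), np.float64(241.6192848770457)) (np.float64(308.25688343691206), np.float64(239.65502711569457))
```

Consistent. Next I'll back off 6 mm and descend.

Request:
apply_moves --dp '[[-0.006, 0, 0.02], [0, 0, 0.03], [0, 0, 0.03], [0, 0, 0.03], [0, 0, 0.025], [0, 0, 0.022], [0, 0, 0]]' --twist '[[0, 0, 0], [0, 0, 0], [0, 0, 0], [0, 0, 0], [0, 0, 0], [0, 0, 0], [0, 0, 0]]' --fingers '[1, 1, 1, 1, 1, 1, 1]'

```text
time: 3.65
position: [0.4592, 0.033, 0.0628]
tool_rot: [-1.45, -2.782, 0.007]
ft_force: [0.0, 0.3, -0.6]
grip_width: 0.005
grip_force: 0.0
```

Request:
apply_moves --dp '[[0.006, 0, 0], [0.0131, 0.0006, 0], [0.0131, 0.0006, 0], [0.0131, 0.0006, 0], [0.0131, 0.0006, 0], [0, 0, 0]]' --twist '[[0, 0, 0], [0, 0, 0.0873], [0, 0, 0.0873], [0, 0, 0.0873], [0, 0, 0.0873], [0, 0, 0]]' --fingers '[1, 1, 1, 1, 1, 1]'

```text
time: 4.25
position: [0.4372, 0.088, 0.0671]
tool_rot: [1.911, 2.492, 0.005]
ft_force: [0.1, -0.1, -0.4]
grip_width: 0.003
grip_force: 0.0
```

Run:
```python
from h import *
s=ctrl.get_state();p=s["position"];d=p[:2]-[.5825,.123];M=R.from_rotvec(s["tool_rot"]).as_matrix()
print(p,np.hypot(*d),np.degrees(np.arctan2(d[1],d[0])),np.degrees(np.arctan2(M[1,0],M[0,0])),s["joint_positions"],s["ft_force"])
a=get_image("top")[160:350,160:400,::-1];b=get_image("scene")[120:310,150:390,::-1]
cv2.imwrite("pics/s2.png",np.vstack([cv2.resize(x,None,fx=1.57,fy=1.57,interpolation=cv2.INTER_CUBIC) for x in(a,b)]))
```

```text
[0.43719736 0.0880043  0.0671247 ] 0.14945753823549252 -166.4583925602898 105.03173565959874 [-0.64827683  0.0215831   0.39741775  2.13156181 -0.01151529  0.98740608
  0.01772812] [ 0.1092842  -0.13001271 -0.35021323]
```

View pics/s2.png

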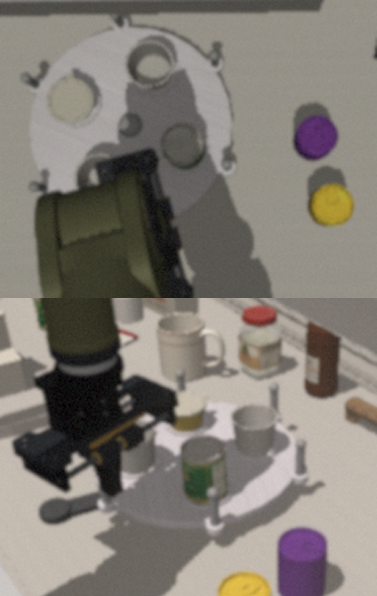

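The crop shows the deck turning clockwise with the fingers behind the near peg and nothing else touched. I'll continue the arc.

Request:
apply_moves --dp '[[0.0131, 0.0006, 0], [0.0131, 0.0006, 0], [0.0131, 0.0006, 0], [0.0131, 0.0006, 0], [0.0131, 0.0006, 0], [0.0131, 0.0006, 0], [0.0131, 0.0006, 0], [0.0131, 0.0006, 0], [0, 0, 0]]' --twist '[[0, 0, 0.0873], [0, 0, 0.0873], [0, 0, 0.0873], [0, 0, 0.0873], [0, 0, 0.0873], [0, 0, 0.0873], [0, 0, 0.0873], [0, 0, 0.0873], [0, 0, 0]]' --fingers '[1, 1, 1, 1, 1, 1, 1, 1, 1]'

```text
time: 5.25
position: [0.4473, 0.1892, 0.0662]
tool_rot: [2.65, 1.687, 0.003]
ft_force: [0.1, -0.0, -0.1]
grip_width: 0.005
grip_force: 0.0
```

```bash
cat > st.py <<'E'
from h import *
s=ctrl.get_state();p=s["position"];d=p[:2]-[.5825,.123];M=R.from_rotvec(s["tool_rot"]).as_matrix()
print(p,np.hypot(*d),np.degrees(np.arctan2(d[1],d[0])),np.degrees(np.arctan2(M[1,0],M[0,0])),s["joint_positions"],s["ft_force"])
E
python3 st.py
```

```text
[0.44728227 0.18921161 0.06617832] 0.1505583379141154 153.91055099437617 64.9537977601705 [-0.7671289   0.11250248  0.3297928   2.04164615 -0.04347122  0.99220769
 -0.85269257] [ 0.12543717 -0.02329845 -0.11350181]
```

Request:
apply_moves --dp '[[0.0131, 0.0006, 0], [0.0131, 0.0006, 0], [0.0131, 0.0006, 0], [0.0131, 0.0006, 0], [0.0131, 0.0006, 0], [0.0131, 0.0006, 0], [0.0131, 0.0006, 0], [0, 0, 0]]' --twist '[[0, 0, 0.0873], [0, 0, 0.0873], [0, 0, 0.0873], [0, 0, 0.0873], [0, 0, 0.0873], [0, 0, 0.0873], [0, 0, 0.0873], [0, 0, 0]]' --fingers '[1, 1, 1, 1, 1, 1, 1, 1]'

```text
time: 6.05
position: [0.509, 0.2544, 0.066]
tool_rot: [3.035, 0.811, 0.002]
ft_force: [0.9, -1.1, 0.4]
grip_width: 0.003
grip_force: 0.0
```

```bash
python3 st.py
python3 - <<'E'
from h import *
a=get_image("top")[160:350,160:400,::-1];b=get_image("scene")[120:310,150:390,::-1]
cv2.imwrite("pics/s3.png",np.hstack([cv2.resize(x,(400,317),interpolation=cv2.INTER_CUBIC) for x in(a,b)]))
E
```

```text
[0.50899207 0.25443242 0.06595287] 0.1505918218788493 119.21754882305494 29.936948147359484 [-0.83065992  0.2873358   0.36893454  1.84674814 -0.11891597  1.02762758
 -1.46235517] [ 0.93627655 -1.09037948  0.4278688 ]
```

View pics/s3.png

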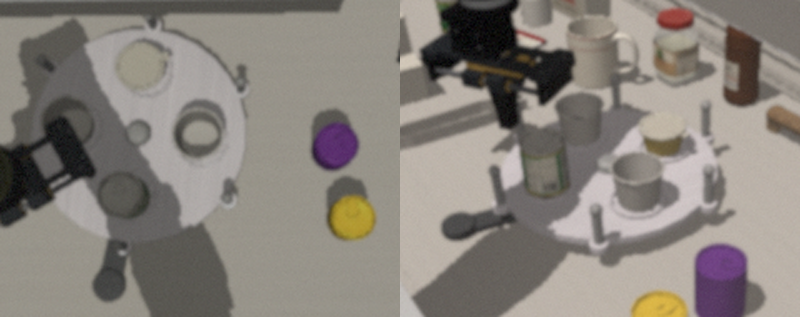

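The tin top is at about (123,194) in the left crop, and the near peg at (123,247) is just short of the tongue line.

Run:
```python
from h import *
for q,z in [((123,194),.108),((123,247),.085),((241,84),.085),((230,202),.085),((153,18),.085)]:
    p=ray("top",q[0]/1.667+160,q[1]/1.667+160,z)-[.5825,.123];print(np.hypot(*p).round(3),np.degrees(np.arctan2(p[1],p[0])).round(1))
```

```text
0.086 174.2
0.15 175.5
0.148 -67.9
0.155 -127.9
0.147 -9.1
```

Turn 5° more, then back off along the arc and lift clear.

Request:
apply_moves --dp '[[0.0065, 0.0002, 0], [0.0065, 0.0002, 0], [0, 0, 0], [-0.01, 0, 0], [-0.01, 0, 0], [0, 0, -0.03], [0, 0, -0.04], [0, 0, -0.04], [-0.01, -0.04, -0.04], [-0.01, -0.04, 0]]' --twist '[[0, 0, 0.0436], [0, 0, 0.0436], [0, 0, 0], [0, 0, 0], [0, 0, 0], [0, 0, 0], [0, 0, 0], [0, 0, 0], [0, 0, 0], [0, 0, 0]]' --fingers '[1, 1, 1, 1, 1, 1, 1, 1, 1, 1]'

```text
time: 7.15
position: [0.4553, 0.3119, 0.2164]
tool_rot: [-3.065, -0.668, -0.015]
ft_force: [1.3, 1.4, 1.5]
grip_width: 0.012
grip_force: 0.0
```

Run:
```python
from h import *
a=get_image("top")[160:350,160:400,::-1];cv2.imwrite("pics/s4.png",cv2.convertScaleAbs(cv2.resize(a,(720,570),interpolation=cv2.INTER_CUBIC),alpha=1.3))
```

```text
(no output)
```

View pics/s4.png

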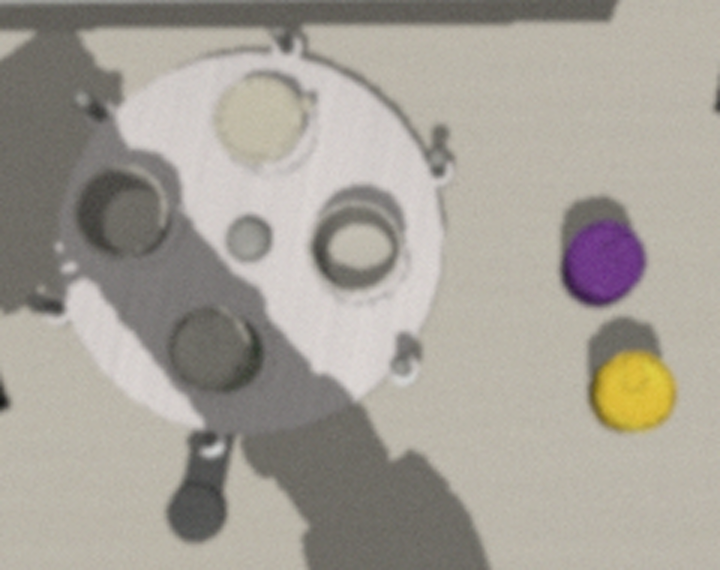

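The arm is clear. The near peg, ball at about (208,447), sits over the tongue, with the tin at (213,349).

Run:
```python
from h import *
for q,z in [((213,348),.108),((208,447),.085),((404,367),.085),((438,156),.085),((285,37),.085),((88,100),.085),((36,300),.085),((197,510),.014)]:
    p=ray("top",q[0]/3+160,q[1]/3+160,z)-[.5825,.123];print(np.hypot(*p).round(3),np.degrees(np.arctan2(p[1],p[0])).round(1))
```

```text
0.086 170.3
0.153 172.1
0.151 -130.2
0.15 -69.6
0.144 -12.1
0.147 49.2
0.152 108.4
0.202 168.2
```

The tin is within about 2° of the pointer line, and the tolerance is 11°. I'm handing in.

```bash
python3 -c "
from bench import ctrl
print(ctrl.close_job())"
```

```text
the job is handed in; nothing more can be done
None
```

I pushed one peg to spin the carousel about 95°, which left the tin at rest about 2° off the tongue line (tolerance about 11°). I lifted the arm clear and handed the job in; no verdict was returned.

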